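Click the brushes onto the rail in size order

ROBOT

A 6-joint arm with a two-finger parallel gripper is mounted at the origin on the work surface. World frame = base frame: x ahead of the robot, y to its left, z up, the work surface at z = 0. Lengths are in m, angles in rad, forces in N, time in s.
With the tool pointing down it reaches from about 0.35 to 0.775 m from the base axis. Payload 7.3 kg.
Tool frame: the origin (TCP) lies on the centre line of the jaws, within the pads' length; the fingertips stand robot.nose_length ahead of it and the grasp point (between the pads) is the TCP (robot.nose_length is the distance from the TCP to the fingertips, in m); z points along the fingers, y is the direction in which the jaws open and shut (so a half turn about z gives the same grasp; the last joint's range is limited). The gripper opens to 92 mm and grips with 3 to 60 N. Pads are 19 mm wide; open, the fingers measure 130 mm over their backs; the gripper's body (75 mm by 190 mm) begins 47 mm behind the grasp point.
Start: joints at [1.121, 0.342, 1.524, -0, 1.275, -0.146], TCP at [0.157, 0.501, 0.246] pointing down, gripper open.
Joint ranges: [-2.53, 2.53], [-0.77, 2.02], [0.04, 2.7], [-1, 4.14], [0.28, 2.66], [-3.11, 3.11]. Speed limits (rad/s): [2.57, 2.57, 3.14, 3.14, 3.14, 3.14].

INTERFACE

Orientations are given as [roll, pitch, yaw] about the fixed x, y, z axes, in that order (R = Rz(yaw) Ry(pitch) Rx(roll)).
In Python, from cell import robot, read_camera gives the robot as it stands.
- The arm moves only by the shell command python3 -m crank 'ROWS' [FORCE]. ROWS is JSON, a list of rows, each a list of 7 numbers: the shift along the tool's x, y, z in cm, then the turn, a rotation vector about the tool's x, y, z in degrees, then the opening, from 0 (shut) to 1 (fully open). In form: [[tx, ty, tz, wx, wy, wz, jaw], ...]. A call has 1 to 5 rows; each row is the pose to reach, as a shift and turn from the pose commanded when the call began, along the tool's axes at that moment; what a row does not reach only later rows make up. A row lasts 1/8 s, in which the tool goes at most 62.5 mm and 10.7 degrees, less where a joint would pass 70% of its speed; a pose out of reach is approached as far as the arm can. A call with a gripper value outside its range is refused whole. The fingers move at their own pace and stop on an object; FORCE is the grip in N (left out, the last holds). Time passes only in rows, so rows that repeat a pose let the fingers close. It gives the time, the measured TCP pose, the force and the opening at its end, in the units of the state.
- robot.observe(): the state, without advancing time (a new reading comes with each control period).
- read_camera(name): name is "scene" or "top"; returns a dict with "frame" (384x512x3 uint8, red, green, blue), "intrinsics" (3x3 intrinsics, pixels), "R" (3x3) and "t" (3): a world point X has camera coordinates R X + t. Camera axes: x right, y down, z forward; pixel columns grow to the right and rows downward; lengths in m; the calibration is good to about 2 mm. A picture is of the moment at which its call begins. There is no depth.
- robot.hand_in(): hands the job in, once; it reports no verdict.
The state is a dict: "time": time; "qpos": joint angles; "qvel": joint speeds; "joint_efforts": joint torques, N m; "tool_pos": TCP position; "tool_rot": TCP orientation; "contact_force": force on the tool from outside, world axes, zero at the start; "torque": the same for the moment, N m; "opening": finger opening in m.
Only numpy, scipy, OpenCV 4.12 (cv2) and the standard library are available. Lean on these libraries where they do the work, as an engineer would, in place of code of your own. Each camera call takes 0.05 s, during which the arm holds its last target.

TASK

Put the writing brushes away on the clip rail so that they run in order from thickest to thinnest, the thickest next to the red disc: the middle-sized one is already clipped in the middle place, so press the thick and the thin brush fully home in the two end places, each handle roughly centred across its two clips (tufts may point either way). Leave the middle brush clipped where it is, and do not disturb the flat paste brush and the other things on the table.

Things in the scene. Friction and masses are not known exactly. Their poses are not given: they have to be found in the camera images.
- thick_brush_mid (a point): writing brush with a chestnut-brown round handle, 18 mm in diameter and 170 mm long, black square butt and ferrule, red band near the butt, and a dark tuft; 241 mm long over all. This point is the middle of the handle, on its axis (9 mm above what the brush lies on); x runs along the brush to the tuft, z up. About 60 g, starts lying on the table among the loose brushes.
- thin_brush_mid (a point): writing brush with a pale bamboo-yellow round handle, 12 mm in diameter and 170 mm long, black square butt and ferrule, red band near the butt, and a pale tuft; 228 mm long over all. This point is the middle of the handle, on its axis (6 mm above what the brush lies on); x runs along the brush to the tuft, z up. About 30 g, starts lying on the table among the loose brushes.
- middle_brush_mid (a point): writing brush with a tan round handle, 15 mm in diameter and 170 mm long, black square butt and ferrule, red band near the butt, and a dark tuft; 234 mm long over all. This point is the middle of the handle, on its axis (7.5 mm above what the brush lies on); x runs along the brush to the tuft, z up. Already clipped in the middle place of the rail; it stays there.
- place_a (a point): end place of the fixed brush rail, on its +y side: a pair of upward-opening steel spring clips 100 mm apart along x (each 14 mm wide, 50 mm either side of this point). Point: midway between the clips, where the underside of a seated handle lies, 36 mm above the table. x along a seated brush, y along the row of places, z up. Between the clips a gap for fingers, 74 mm along x, nothing below.
- place_b (a point): middle place of the rail (same kind of point and axes), holding the tan brush; the end places lie 70 mm to either side. The rail: two wooden beams along y, 290 x 26 x 36 mm high, 100 mm apart, joined by cross pieces at the ends.
- place_c (a point): end place on the rail's -y side, same as place_a. Clips: spring lips 12 mm above this point, flared mouth rising to 36 mm above it, about 31 mm wide at the top. A handle laid on the mouth stays up on the flare; pressed straight down (about 5 to 18 N) it spreads the lips, clicks past them and lies on the beams.
- red_disc: flat red disc, 28 mm across and 5 mm thick, fixed on one end of the rail, 55 mm beyond the end place (place_a or place_c) that it marks; the other end has a black disc. Origin at the centre of its underside.
- paste_brush_mid (a point): flat paste brush with a light wooden handle and a wide steel ferrule, 170 x 46 x 12 mm, lying among the loose brushes; bystander. Point half-way up in it, x to the bristles.
- paperweight: brass bar 25 x 170 x 16 mm on a sheet of red paper; bystander. Origin under its centre, y along it.
- seal: grey-white stone seal 26 x 26 x 52 mm, standing; bystander. Origin under its centre.
- ink_jar: closed black jar, 60 mm across and 65 mm high; bystander. Origin under its centre.
- mug: white mug, 80 mm across and 90 mm high; bystander. Origin under its centre.

How it is judged:
By the outcome, as a careful person would: the job done as asked, in the order asked, and still so for the second after the job is handed in, with the robot touching nothing.
It also fails if it takes over 59 s, if anything falls off the work surface, if the arm or the gripper's body presses on something with over 40 N, if the wrist force passes 120 N, or if a joint passes its speed limit or range.

## Working session

There is one attempt and no reset: what is moved stays moved. The work goes in short steps, Python scripts to look and compute and a shell command to move; the robot and the scene stay as the last step left them, time stands still between calls to the robot, and variables do not carry over. Pictures are saved under pics/ and viewed, and the job is handed in when it is done.

```bash
mkdir -p pics; ls; python3 - <<'E'
from cell import robot, read_camera
import cv2, numpy as np
print(robot.observe(), robot.nose_length)
for n in ("scene","top"):
    c=read_camera(n); cv2.imwrite(f"pics/{n}0.png",cv2.resize(c["frame"][:,:,::-1],(800,600),interpolation=cv2.INTER_CUBIC)); print(n,c["intrinsics"].tolist(),np.round(c["R"],3).tolist(),c["t"])
E
```

```text
pics
{'time': 0.0, 'qpos': array([ 1.12099516e+00,  3.42731421e-01,  1.52501471e+00, -1.98981234e-05,
        1.27539817e+00, -1.45994338e-01]), 'qvel': array([ 1.05268814e-03, -5.95467838e-04, -1.25522872e-04,  2.90891308e-04,
       -8.11860641e-04, -8.11691065e-05]), 'joint_efforts': array([-2.53816552e-04, -4.31237519e+01, -2.44215328e+01,  7.17201247e-02,
        5.59447089e-02, -7.49255651e-05]), 'tool_pos': array([0.15687161, 0.5006192 , 0.24504123]), 'tool_rot': array([-3.14005474e+00, -2.06903198e-04,  2.83779148e+00]), 'contact_force': array([-0.13430183, -0.61825288, -1.15616625]), 'torque': array([ 0.01175084, -0.02301776,  0.02162868]), 'opening': 0.09192005758155254} 0.019
scene [[378.8773854529256, 0.0, 257.391480245163], [0.0, 378.8773854529256, 189.5041288746685], [0.0, 0.0, 1.0]] [[-0.574, 0.818, 0.009], [0.629, 0.448, -0.635], [-0.524, -0.359, -0.772]] [ 0.26876693 -0.31680815  1.24776661]
top [[421.8615844880311, 0.0, 250.1610024741916], [0.0, 421.8615844880311, 189.1036447335796], [0.0, 0.0, 1.0]] [[0.016, -1.0, -0.0], [-0.995, -0.016, -0.098], [0.098, 0.002, -0.995]] [0.017188   0.55267115 1.24073242]
```

View pics/scene0.png

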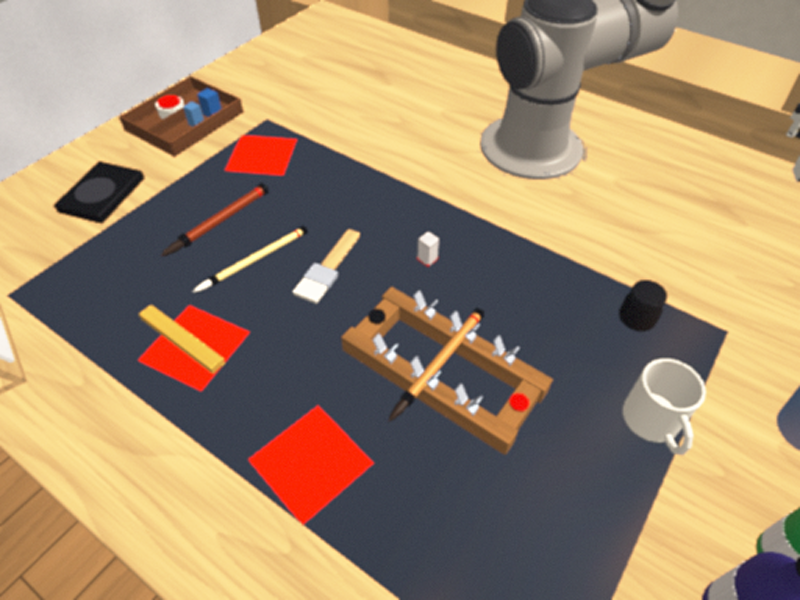

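View pics/top0.png

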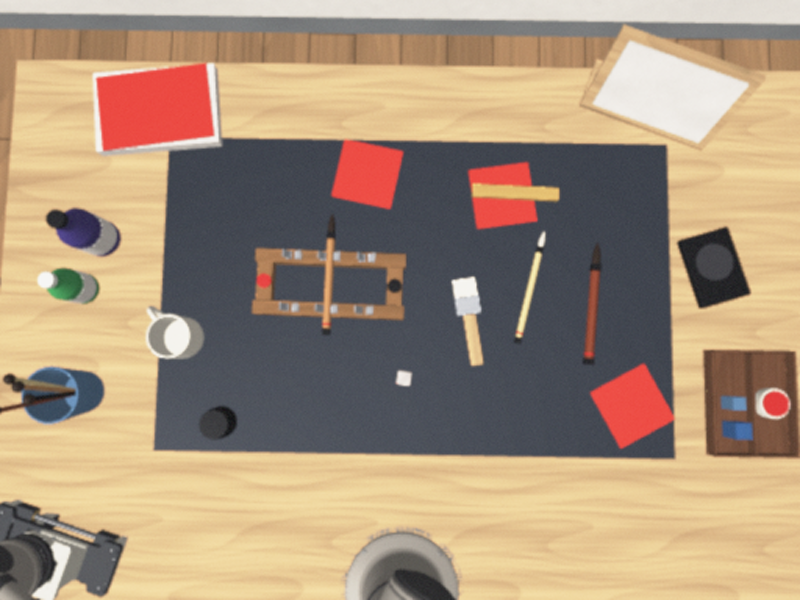

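Top view: the red disc is at the left (+y) end of the rail at (264,281) and the black one at (395,286). The thick brush is at (593,300), thin at (530,290), tufts away from the robot. So thick goes to place_a and thin to place_c. Next, measuring.

```bash
cat > h.py <<'E'
from cell import robot, read_camera
import cv2, numpy as np
def ray(c,uv,z):
    K,R,t=c["intrinsics"],c["R"],c["t"]
    d=R.T@np.linalg.inv(K)@np.array([uv[0],uv[1],1.]); o=-R.T@t
    return o+d*(z-o[2])/d[2]
def proj(c,X):
    p=c["intrinsics"]@(c["R"]@np.array(X)+c["t"]); return p[:2]/p[2]
def tri(c1,p1,c2,p2):
    P=[c["intrinsics"]@np.c_[c["R"],c["t"]] for c in(c1,c2)]
    X=cv2.triangulatePoints(P[0],P[1],np.array(p1,float).reshape(2,1),np.array(p2,float).reshape(2,1))[:,0]
    return X[:3]/X[3]
def blobs(c,lo,hi,amin=15):
    hsv=cv2.cvtColor(c["frame"],cv2.COLOR_RGB2HSV)
    m=cv2.inRange(hsv,np.array(lo),np.array(hi)); n,l,s,ce=cv2.connectedComponentsWithStats(m)
    out=[]
    for i in range(1,n):
        if s[i,4]>=amin:
            ys,xs=np.nonzero(l==i); pts=np.c_[xs,ys].astype(np.float64)
            mu=pts.mean(0); w,v=np.linalg.eigh(np.cov(pts.T)); a=v[:,1]; pr=(pts-mu)@a
            out.append((s[i,4],mu,a,mu+a*(pr.min()-.5),mu+a*(pr.max()+.5)))
    return out
E
python3 - <<'E'
from h import *
c=read_camera("top"); f=c["frame"]; hsv=cv2.cvtColor(f,cv2.COLOR_RGB2HSV)
for n,u,v in [("thick",593,310),("thin",530,290),("mid",329,280),("red",264,281),("blk",395,286),("mat",440,400),("wood",330,310)]:
    print(n,hsv[int(v*.64),int(u*.64)])
cv2.imwrite("pics/topz.png",cv2.resize(f[120:250,150:410,::-1],(780,390),interpolation=cv2.INTER_CUBIC))
c=read_camera("scene"); f=c["frame"]
cv2.imwrite("pics/scz.png",cv2.resize(f[160:300,200:370,::-1],(680,560),interpolation=cv2.INTER_CUBIC))
E
```

```text
thick [  6 154 159]
thin [ 26  67 242]
mid [ 14 127 221]
red [  1 182 231]
blk [120  10  52]
mat [114  40  90]
wood [ 10  44 186]
```

View pics/topz.png

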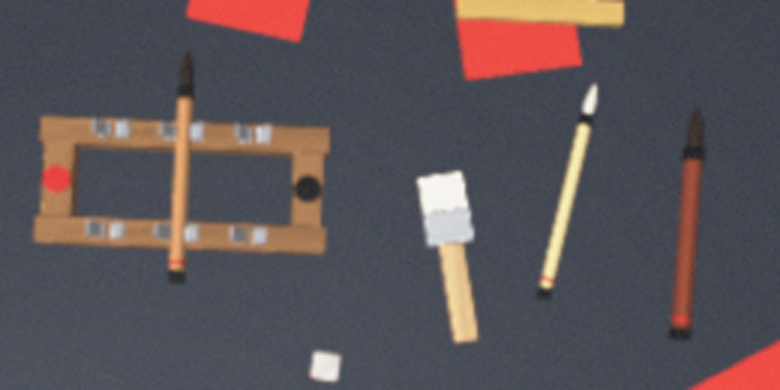

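View pics/scz.png

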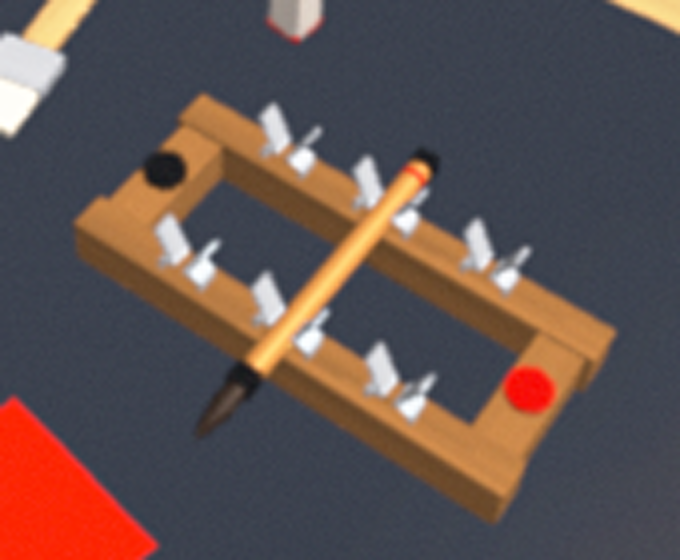

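```bash
cat > m.py <<'E'
from h import *
M={"thick":([0,100,60],[9,255,200],.009),"thin":([18,45,140],[32,160,255],.006),"mid":([10,100,150],[18,255,255],.0435)}
c=read_camera("top")
u0=lambda p:(0.0)
for n,(lo,hi,z) in M.items():
    for b in blobs(c,lo,hi,60):
        if not(150<b[1][0]<410 and 100<b[1][1]<260): continue
        p,q=ray(c,b[3],z),ray(c,b[4],z)
        if q[0]<p[0]: p,q=q,p
        L=np.linalg.norm(q-p)
        if b[0]<500: print(n,b[0],b[1].round(1),"mid",((p+q)/2).round(4),"yaw",np.degrees(np.arctan2(*(q-p)[1::-1])).round(2),"L",L.round(4),"ctr",ray(c,b[1],z).round(4))
E
cat > r.py <<'E'
from h import *
ct,cs=read_camera("top"),read_camera("scene")
def near(c,lo,hi,uv,lim=8):
    return [ (b[0],b[1]) for b in blobs(c,lo,hi,8) if np.linalg.norm(b[1]-uv)<lim]
rt=near(ct,[0,150,210],[5,255,255],(169,180)); rs=near(cs,[0,150,180],[5,255,255],(332,257))
bt=near(ct,[0,0,0],[179,255,70],(253,183)); bs=near(cs,[0,0,0],[179,255,70],(241,202))
print(rt,rs,bt,bs)
r=tri(ct,rt[0][1],cs,rs[0][1]); b=tri(ct,bt[0][1],cs,bs[0][1])
print("red",r.round(4),"blk",b.round(4),np.linalg.norm(r-b), "err",proj(ct,r)-rt[0][1],proj(cs,r)-rs[0][1])
for z in(.03,.041): 
    R,B=ray(ct,rt[0][1],z),ray(ct,bt[0][1],z); print(z,R.round(4),B.round(4),np.linalg.norm(R-B).round(4),((R+B)/2).round(4)
      ,np.degrees(np.arctan2(*(R-B)[1::-1]))-90)
E
python3 m.py; python3 r.py
```

```text
thick 331 [378.5 200.6] mid [ 0.5259 -0.3648  0.009 ] yaw -5.03 L 0.1779 ctr [ 0.5254 -0.3648  0.009 ]
thin 429 [331.3 122.7] mid [ 0.7656 -0.2172  0.006 ] yaw 88.16 L 0.1739 ctr [ 0.7654 -0.2223  0.006 ]
thin 240 [338.4 186. ] mid [ 0.5688 -0.2437  0.006 ] yaw -13.67 L 0.1627 ctr [ 0.5682 -0.2436  0.006 ]
thin 194 [302.2 216.9] mid [ 0.4729 -0.133   0.006 ] yaw 10.04 L 0.0961 ctr [ 0.472  -0.1331  0.006 ]
mid 103 [321.5 122.4] mid [ 0.7559 -0.1913  0.0435] yaw 88.78 L 0.1325 ctr [ 0.756  -0.1856  0.0435]
mid 321 [242.  168.2] mid [0.6151 0.0687 0.0435] yaw 83.01 L 0.1339 ctr [0.613  0.0513 0.0435]
[(np.int32(62), array([168.32258065, 179.12903226]))] [(np.int32(112), array([331.77678571, 256.91071429]))] [(np.int32(45), array([252.26666667, 182.37777778]))] [(np.int32(72), array([240.38888889, 201.77777778]))]
red [0.5773 0.2721 0.0354] blk [0.5713 0.0208 0.0353] 0.25138241387889504 err [-0.22168722  0.09527171] [-0.41000299 -0.0244517 ]
0.03 [0.5782 0.2725 0.03  ] [0.5724 0.0201 0.03  ] 0.2525 [0.5753 0.1463 0.03  ] -1.311021557346919
0.041 [0.5769 0.2704 0.041 ] [0.5712 0.0201 0.041 ] 0.2503 [0.574  0.1452 0.041 ] -1.3110215573469333
```

```bash
python3 - <<'E'
from h import *
c=read_camera("top");hsv=cv2.cvtColor(c["frame"],cv2.COLOR_RGB2HSV)
for v in range(150,216,6): print(v,[tuple(hsv[v,u]) for u in range(206,216)])
# axis: per-row colour-difference centroid between rails
P=[]
for v in list(range(174,190)):
    w=np.clip(hsv[v,203:218,2].astype(float)-110,0,None); u=(w*np.arange(203,218)).sum()/w.sum(); P.append(ray(c,(u,v),.0435)[:2])
P=np.array(P); print(P.round(4)[::3]); k=np.polyfit(P[:,0],P[:,1],1); print("slope deg",np.degrees(np.arctan(k[0])),"y at .574",np.polyval(k,.574))
def prof(a,b,n=40):  # along mid axis
    pass
# thin brush red end / thick ends along axis
for n,mu,yaw,z in(("thick",(.5257,-.3648),-5.03,.009),("thin",(.5685,-.2436),-13.67,.006),("mid",(.574,np.polyval(k,.574)),np.degrees(np.arctan(k[0])),.0435)):
    d=np.array([np.cos(np.radians(yaw)),np.sin(np.radians(yaw))])
    print(n)
    for s in list(range(-105,-69,3))+list(range(72,140,4)):
        p=proj(c,[*(np.array(mu)+d*s/1000),z]); print(s,cv2.getRectSubPix(c["frame"],(1,1),tuple(map(float,p)))[0,0],end=" ")
    print()
E
```

```text
150 [(np.uint8(111), np.uint8(49), np.uint8(83)), (np.uint8(109), np.uint8(43), np.uint8(83)), (np.uint8(108), np.uint8(41), np.uint8(75)), (np.uint8(115), np.uint8(26), np.uint8(59)), (np.uint8(132), np.uint8(27), np.uint8(47)), (np.uint8(105), np.uint8(12), np.uint8(41)), (np.uint8(130), np.uint8(16), np.uint8(47)), (np.uint8(120), np.uint8(11), np.uint8(46)), (np.uint8(120), np.uint8(38), np.uint8(60)), (np.uint8(110), np.uint8(39), np.uint8(79))]
156 [(np.uint8(110), np.uint8(46), np.uint8(83)), (np.uint8(115), np.uint8(34), np.uint8(82)), (np.uint8(8), np.uint8(49), np.uint8(104)), (np.uint8(14), np.uint8(119), np.uint8(180)), (np.uint8(14), np.uint8(128), np.uint8(226)), (np.uint8(15), np.uint8(126), np.uint8(224)), (np.uint8(14), np.uint8(134), np.uint8(194)), (np.uint8(14), np.uint8(122), np.uint8(151)), (np.uint8(9), np.uint8(59), np.uint8(99)), (np.uint8(123), np.uint8(30), np.uint8(84))]
162 [(np.uint8(143), np.uint8(9), np.uint8(117)), (np.uint8(173), np.uint8(8), np.uint8(130)), (np.uint8(10), np.uint8(46), np.uint8(156)), (np.uint8(13), np.uint8(114), np.uint8(195)), (n
[... 4825 characters left out ...]
6] 84 [56 53 49] 88 [68 66 64] 92 [188 180 168] 96 [241 238 229] 100 [243 240 233] 104 [242 239 231] 108 [238 234 224] 112 [234 229 219] 116 [220 215 204] 120 [175 170 162] 124 [106 107 108] 128 [67 71 80] 132 [66 70 80] 136 [66 70 80] 
mid
-105 [75 78 88] -102 [73 79 87] -99 [60 62 69] -96 [48 48 52] -93 [49 48 52] -90 [57 51 52] -87 [110  85  66] -84 [198 141  97] -81 [227 145 102] -78 [231 122  91] -75 [230 149 103] -72 [229 171 117] 72 [223 163 110] 76 [222 165 110] 80 [219 162 109] 84 [182 132  91] 88 [92 72 58] 92 [45 43 44] 96 [43 41 43] 100 [56 50 47] 104 [63 54 50] 108 [63 54 49] 112 [59 49 44] 116 [59 49 45] 120 [59 48 47] 124 [58 49 45] 128 [59 53 52] 132 [60 60 64] 136 [65 69 77]
```

```bash
cat > go.py <<'E'
# python3 go.py x y z yaw_deg : shift (cm) & turn (deg) in tool axes from the present pose
import sys
from h import *
from scipy.spatial.transform import Rotation as Ro
a=list(map(float,sys.argv[1:])); o=robot.observe()
Rt=Ro.from_euler("xyz",o["tool_rot"])
for i in range(0,len(a),4):
    x,y,z,yw=a[i:i+4]
    yaw0=np.degrees(o["tool_rot"][2]); yw=yaw0+((yw-yaw0+90)%180-90)
    G=Ro.from_euler("xyz",[np.pi,0,np.radians(yw)])
    d=Rt.inv().apply(np.array([x,y,z])-o["tool_pos"])*100
    w=np.degrees((Rt.inv()*G).as_rotvec())
    print("t",d.round(2),"w",w.round(2))
print("at",o["tool_pos"].round(4),"yaw",np.degrees(o["tool_rot"]).round(2),"F",o["contact_force"].round(1),"open",round(float(o["opening"]),4),"t",round(float(o["time"]),2))
E
python3 go.py .3 .42 .25 174.97 .47 .25 .25 174.97
```

```text
t [-16.07  -3.44  -0.44] w [-1.000e-02 -0.000e+00 -1.238e+01]
t [-37.37 -14.58  -0.44] w [-1.000e-02 -0.000e+00 -1.238e+01]
at [0.157  0.5009 0.2456] yaw [-179.99   -0.    162.59] F [ 0.1  0.7 -0.2] open 0.092 t 0.4
```

```bash
python3 -m crank '[[-6,-1.5,0,0,0,-6,0.5],[-12,-3,0,0,0,-12.4,0.5],[-18,-5,0,0,0,-12.4,0.5],[-23,-8,0,0,0,-12.4,0.5],[-28,-11,0,0,0,-12.4,0.5]]' 10; python3 go.py .5 .1 .25 174.97 .525 -.3647 .25 174.97
```

```text
time: 1.02
tool_pos: [0.3925, 0.3107, 0.2458]
tool_rot: [3.141, 0.0, 3.054]
contact_force: [0.3, 0.4, 0.5]
opening: 0.0479
t [-12.55 -20.05  -0.43] w [0.02 0.01 0.02]
t [-19.1  -66.13  -0.44] w [0.02 0.01 0.02]
at [0.3925 0.3107 0.2458] yaw [1.7998e+02 1.0000e-02 1.7499e+02] F [0.3 0.4 0.5] open 0.0479 t 1.02
```

```bash
python3 -m crank '[[-3.5,-5,0,0,0,0,0.5],[-7,-10,0,0,0,0,0.5],[-10,-15,0,0,0,0,0.5],[-13,-20,0,0,0,0,0.5],[-14,-26,0,0,0,0,0.5]]'; python3 -m crank '[[-1,-6.2,0,0,0,0,0.5],[-2,-12.4,0,0,0,0,0.5],[-3,-18.6,0,0,0,0,0.5],[-4,-24.8,1,0,0,0,0.5],[-5,-31,2,0,0,0,0.5]]'; python3 go.py .525 -.3647 .06 174.97 .525 -.3647 .021 174.97
```

```text
time: 1.65
tool_pos: [0.5092, 0.0392, 0.2456]
tool_rot: [3.141, 0.001, 3.054]
contact_force: [0.7, -0.7, 0.2]
opening: 0.0459
time: 2.28
tool_pos: [0.5306, -0.2712, 0.2261]
tool_rot: [-3.142, 0.001, 3.054]
contact_force: [1.0, 0.4, -0.0]
opening: 0.0459
t [-0.25 -9.36 16.61] w [-0.    0.04  0.01]
t [-0.25 -9.36 20.51] w [-0.    0.04  0.01]
at [ 0.5306 -0.2712  0.2261] yaw [-1.8000e+02  4.0000e-02  1.7498e+02] F [ 1.   0.4 -0. ] open 0.0459 t 2.27
```

```bash
python3 -m crank '[[-0.2,-5,3,0,0,0,0.5],[-0.2,-9.4,6,0,0,0,0.5],[-0.2,-9.4,12,0,0,0,0.5],[-0.2,-9.4,16,0,0,0,0.5],[-0.2,-9.4,16,0,0,0,0.5]]'; python3 go.py .525 -.3647 .021 174.97; python3 - <<'E'
from h import *
c=read_camera("top"); p=proj(c,[.525,-.365,.06]); u,v=map(int,p)
cv2.imwrite("pics/t1.png",cv2.resize(c["frame"][100:260,290:430,::-1],(560,640)[::1],interpolation=cv2.INTER_CUBIC)[:600])
c=read_camera("scene"); cv2.imwrite("pics/s1.png",cv2.resize(c["frame"][70:220,50:270,::-1],(792,540),interpolation=cv2.INTER_CUBIC))
E
```

```text
time: 2.9
tool_pos: [0.5226, -0.3615, 0.0628]
tool_rot: [3.137, -0.006, 3.054]
contact_force: [0.6, 0.1, 1.3]
opening: 0.0462
t [-0.29 -0.31  4.17] w [ 0.26 -0.35  0.01]
at [ 0.5226 -0.3615  0.0628] yaw [179.74  -0.35 174.98] F [0.6 0.1 1.3] open 0.0462 t 2.9
```

View pics/s1.png

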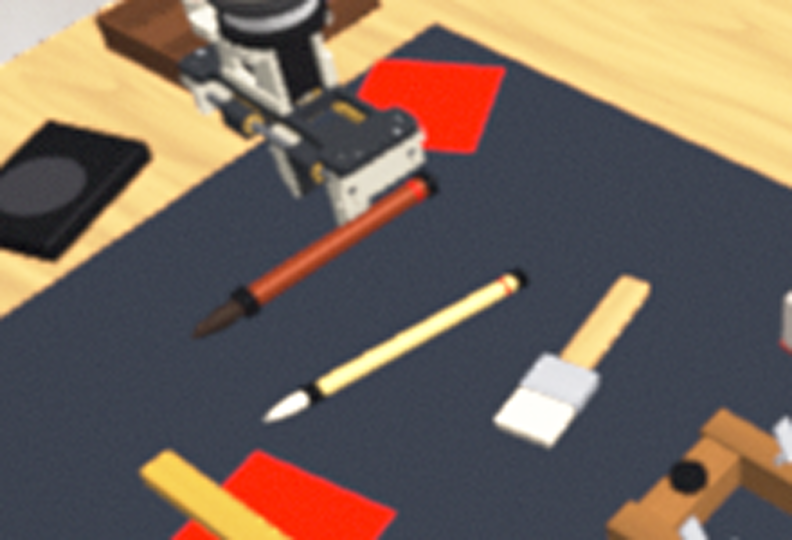

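The scene view shows the gripper straddling the chestnut handle, with the brush clear at (330,245). Now settle, descend and grip.

```bash
python3 go.py .525 -.3647 .021 174.97; python3 -m crank '[[0,0,2.5,0,0,0,0.5],[0,0,3.7,0,0,0,0.5],[0,0,3.7,0,0,0,0.5],[0,0,3.7,0,0,0,0.5]]'; python3 go.py .525 -.3647 .021 174.97
```

```text
t [ 0.   -0.13  4.64] w [-0.05  0.07  0.03]
at [ 0.5251 -0.3634  0.0674] yaw [-1.7995e+02  7.0000e-02  1.7500e+02] F [0.3 0.5 0.2] open 0.0457 t 3.0
time: 3.5
tool_pos: [0.5251, -0.3634, 0.0306]
tool_rot: [-3.14, 0.002, 3.054]
contact_force: [0.3, 0.2, 0.9]
opening: 0.0458
t [-0.   -0.13  0.96] w [-0.07  0.1   0.03]
at [ 0.5251 -0.3634  0.0306] yaw [-1.7993e+02  1.0000e-01  1.7500e+02] F [0.3 0.2 0.9] open 0.0458 t 3.5
```

```bash
python3 -m crank '[[0,-0.1,0.9,0,0,0,0.5],[0,-0.1,0.9,0,0,0,0.5],[0,-0.1,0.9,0,0,0,0.1],[0,-0.1,0.9,0,0,0,0.1],[0,-0.1,0.9,0,0,0,0.1]]' 50;  python3 -m crank '[[0,0,0,0,0,0,0.1],[0,0,0,0,0,0,0.1],[0,0,-3,0,0,0,0.1],[0,0,-7,0,0,0,0.1],[0,0,-10,0,0,0,0.1]]'; python3 go.py .576 .2165 .14 178.3
```

```text
time: 4.12
tool_pos: [0.5244, -0.364, 0.0203]
tool_rot: [-3.142, 0.0, 3.054]
contact_force: [0.3, -0.5, 0.3]
opening: 0.0206
time: 4.75
tool_pos: [0.5245, -0.3641, 0.1217]
tool_rot: [-3.141, 0.001, 3.054]
contact_force: [0.2, 0.4, 0.1]
opening: 0.0169
t [-0.06 58.29 -1.86] w [-0.04  0.05 -3.31]
at [ 0.5245 -0.3641  0.1217] yaw [-1.7997e+02  5.0000e-02  1.7499e+02] F [0.2 0.4 0.1] open 0.0169 t 4.75
```

```bash
python3 -m crank '[[0,5,-3,0,0,0,0.1],[0,11,-5,0,0,0,0.1],[0,17,-5,0,0,-1,0.1],[0,23,-5,0,0,-2,0.1],[0,29,-5,0,0,-3.3,0.1]]';python3 -m crank '[[0,6,0,0,0,0,0.1],[0,12,0,0,0,0,0.1],[0,18,0,0,0,0,0.1],[0,24,0,0,0,0,0.1],[0,28,0,0,0,0,0.1]]'; python3 -m crank '[[0,0,0,0,0,0,0.1],[0,0,0,0,0,0,0.1],[0,0,0,0,0,0,0.1]]'; python3 go.py .576 .2165 .14 178.3;  python3 - <<'E'
from h import *
c=read_camera("top")
cv2.imwrite("pics/t2.png",cv2.resize(c["frame"][80:260,120:360,::-1],(800,600),interpolation=cv2.INTER_CUBIC))
c=read_camera("scene"); cv2.imwrite("pics/s2.png",cv2.resize(c["frame"][80:320,190:450,::-1],(650,600),interpolation=cv2.INTER_CUBIC))
E
```

```text
time: 5.38
tool_pos: [0.5495, -0.0732, 0.1704]
tool_rot: [-3.142, 0.001, 3.112]
contact_force: [0.8, 0.1, -1.0]
opening: 0.0168
time: 6.0
tool_pos: [0.5575, 0.2076, 0.1702]
tool_rot: [3.141, 0.0, 3.114]
contact_force: [0.1, -0.3, -0.8]
opening: 0.0163
time: 6.38
tool_pos: [0.5581, 0.2036, 0.1702]
tool_rot: [-3.141, -0.0, 3.11]
contact_force: [-0.5, 0.2, -0.1]
opening: 0.0162
t [-1.75  1.35  3.02] w [-0.01 -0.01 -0.1 ]
at [0.5581 0.2036 0.1702] yaw [-1.7999e+02 -1.0000e-02  1.7820e+02] F [-0.5  0.2 -0.1] open 0.0162 t 6.38
```

View pics/s2.png

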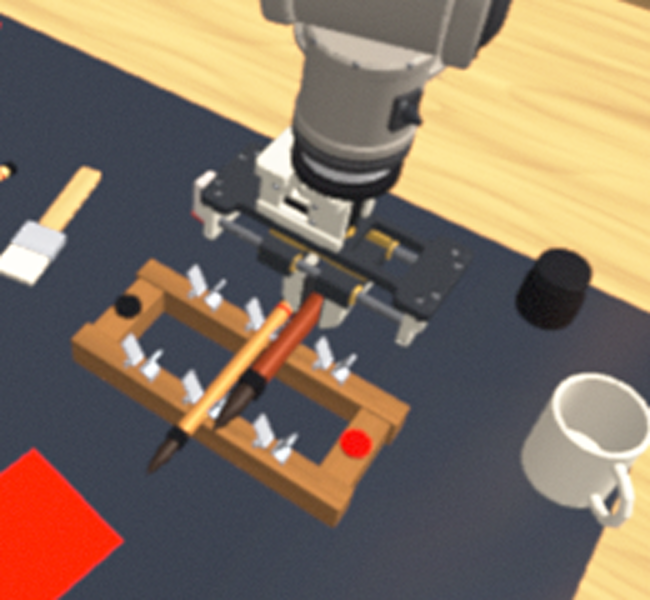

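View pics/t2.png

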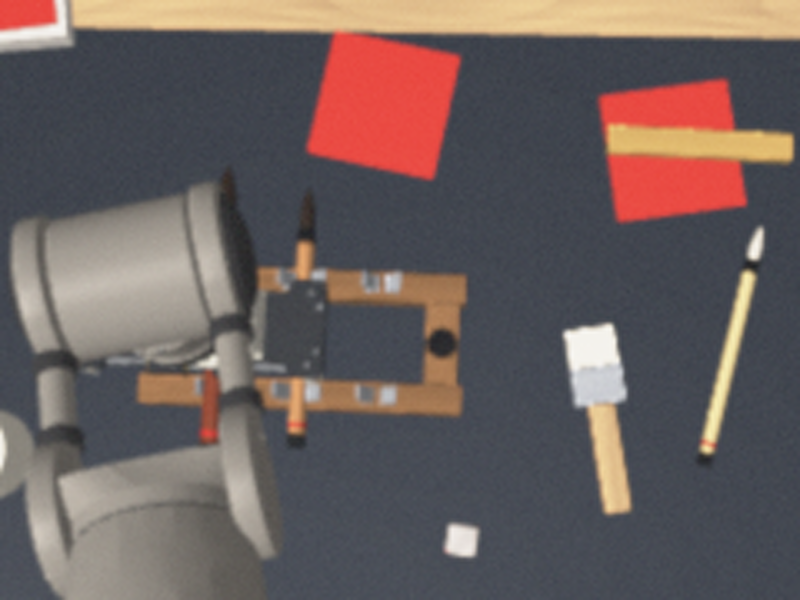

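```bash
python3 -m crank '[[-1.75,1.35,0,0,0,0,0.1],[-1.75,1.35,3,0,0,0,0.1],[-1.75,1.35,6.5,0,0,0,0.1],[-1.75,1.35,6.5,0,0,0,0.1],[-1.75,1.35,6.5,0,0,0,0.1]]' 60; python3 go.py .576 .2165 .056 178.6;  python3 - <<'E'
from h import *
c=read_camera("scene"); cv2.imwrite("pics/s3.png",cv2.resize(c["frame"][140:300,210:390,::-1],(675,600),interpolation=cv2.INTER_CUBIC))
E
```

```text
time: 7.1
tool_pos: [0.5767, 0.2175, 0.1065]
tool_rot: [3.141, 0.002, 3.111]
contact_force: [0.3, 0.3, -0.2]
opening: 0.0163
t [ 0.08 -0.11  5.05] w [ 0.03  0.1  -0.34]
at [0.5767 0.2175 0.1065] yaw [1.7997e+02 1.0000e-01 1.7826e+02] F [ 0.3  0.3 -0.2] open 0.0163 t 7.1
```

View pics/s3.png

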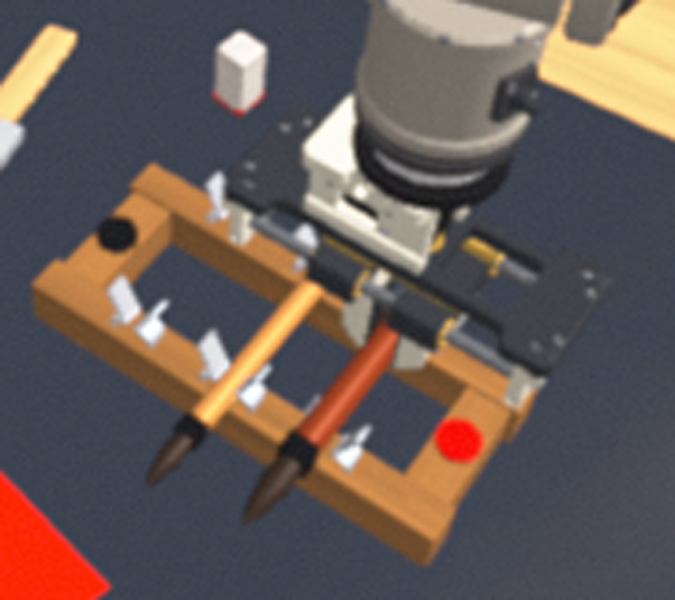

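The thick brush hangs level above place_a's clips. Descend and watch the force.

```bash
python3 -m crank '[[0.05,-0.1,1,0,0,-0.3,0.1],[0.05,-0.1,2,0,0,-0.3,0.1],[0.05,-0.1,3,0,0,-0.3,0.1],[0.05,-0.1,3,0,0,-0.3,0.1]]' 60; python3 go.py .576 .2165 .056 178.6
```

```text
time: 7.65
tool_pos: [0.5746, 0.2167, 0.0739]
tool_rot: [-3.141, -0.002, 3.117]
contact_force: [-0.5, -0.3, -0.5]
opening: 0.0166
t [-0.14 -0.02  1.79] w [-0.02 -0.13 -0.01]
at [0.5746 0.2167 0.0739] yaw [-1.7998e+02 -1.3000e-01  1.7859e+02] F [-0.5 -0.3 -0.5] open 0.0166 t 7.65
```

```bash
python3 -m crank '[[0,0,0.6,0,0,0,0.1],[0,0,1.2,0,0,0,0.1],[0,0,1.2,0,0,0,0.1]]' 60; python3 go.py .576 .2165 .056 178.6
```

```text
time: 8.02
tool_pos: [0.5758, 0.2169, 0.0632]
tool_rot: [3.141, 0.001, 3.117]
contact_force: [1.5, 0.4, -0.3]
opening: 0.0168
t [-0.02 -0.04  0.72] w [ 0.02  0.06 -0.01]
at [0.5758 0.2169 0.0632] yaw [1.7998e+02 6.0000e-02 1.7859e+02] F [ 1.5  0.4 -0.3] open 0.0168 t 8.03
```

```bash
python3 -m crank '[[0,0,0.3,0,0,0,0.1],[0,0,0.6,0,0,0,0.1],[0,0,0.8,0,0,0,0.1],[0,0,0.8,0,0,0,0.1]]' 60; python3 go.py .576 .2165 .056 178.6
```

```text
time: 8.52
tool_pos: [0.5753, 0.2169, 0.0561]
tool_rot: [3.141, 0.0, 3.117]
contact_force: [-1.7, -1.3, 9.4]
opening: 0.0164
t [-0.07 -0.03  0.01] w [ 0.01  0.02 -0.  ]
at [0.5753 0.2169 0.0561] yaw [1.7999e+02 2.0000e-02 1.7860e+02] F [-1.7 -1.3  9.4] open 0.0164 t 8.53
```

```bash
python3 -m crank '[[0,0,0.2,0,0,0,0.1],[0,0,0.4,0,0,0,0.1],[0,0,0.4,0,0,0,0.1]]' 60; python3 go.py .576 .2165 .056 178.6
python3 - <<'E'
from h import *
c=read_camera("scene"); cv2.imwrite("pics/s4.png",cv2.resize(c["frame"][140:300,210:390,::-1],(675,600),interpolation=cv2.INTER_CUBIC))
E
```

```text
time: 8.9
tool_pos: [0.5754, 0.2169, 0.0559]
tool_rot: [3.141, 0.002, 3.117]
contact_force: [-12.5, -3.6, 34.9]
opening: 0.0167
t [-0.06 -0.04 -0.01] w [0.02 0.11 0.02]
at [0.5754 0.2169 0.0559] yaw [1.7998e+02 1.1000e-01 1.7862e+02] F [-12.5  -3.6  34.9] open 0.0167 t 8.9
```

View pics/s4.png

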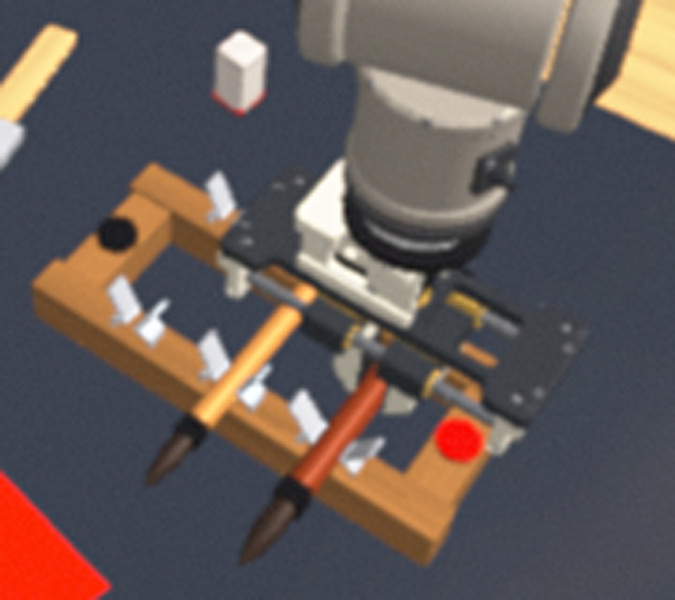

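Hard stop at the expected seated height (TCP 0.056) with the clip arms around the handle. Release and lift.

```bash
python3 -m crank '[[0,0,-0.4,0,0,0,0.1],[0,0,-0.4,0,0,0,0.35],[0,0,-0.4,0,0,0,0.35],[0,0,-0.4,0,0,0,0.35],[0,0,-0.4,0,0,0,0.35]]' 20; python3 go.py .576 .2165 .056 178.6; python3 -m crank '[[0,0,-3,0,0,0,0.35],[0,0,-7,0,0,0,0.35],[0,0,-12,0,0,0,0.35],[0,-5,-12,0,0,0,0.4],[0,-11,-12,0,0,0,0.4]]';python3 -m crank '[[0,-6,0,0,0,0,0.4],[0,-12,0,0,0,0,0.4],[0,-18,0,0,0,0,0.4],[0,-24,0,0,0,0,0.4],[0,-30,0,0,0,0,0.4]]';  python3 go.py .5617 -.242 .07 166.33;python3 - <<'E'
from h import *
c=read_camera("scene"); cv2.imwrite("pics/s5.png",cv2.resize(c["frame"][140:300,210:390,::-1],(675,600),interpolation=cv2.INTER_CUBIC))
c=read_camera("top")
cv2.imwrite("pics/t5.png",cv2.resize(c["frame"][120:250,150:410,::-1],(780,390),interpolation=cv2.INTER_CUBIC))
E
```

```text
time: 9.57
tool_pos: [0.5752, 0.2168, 0.0548]
tool_rot: [-3.142, -0.001, 3.117]
contact_force: [-0.3, -0.0, -0.0]
opening: 0.0322
t [-0.08 -0.03 -0.12] w [-0.   -0.04 -0.  ]
at [0.5752 0.2168 0.0548] yaw [-1.800e+02 -4.000e-02  1.786e+02] F [-0.3 -0.  -0. ] open 0.0322 t 9.57
time: 10.2
tool_pos: [0.5727, 0.1066, 0.1759]
tool_rot: [3.141, 0.002, 3.12]
contact_force: [1.8, -0.0, 0.3]
opening: 0.0368
time: 10.82
tool_pos: [0.565, -0.1949, 0.1752]
tool_rot: [3.141, 0.0, 3.117]
contact_force: [1.2, -0.1, -0.2]
opening: 0.0369
t [ 0.22 -4.71 10.52] w [1.000e-02 1.000e-02 1.226e+01]
at [ 0.565  -0.1949  0.1752] yaw [1.7999e+02 1.0000e-02 1.7859e+02] F [ 1.2 -0.1 -0.2] open 0.0369 t 10.82
```

View pics/s5.png

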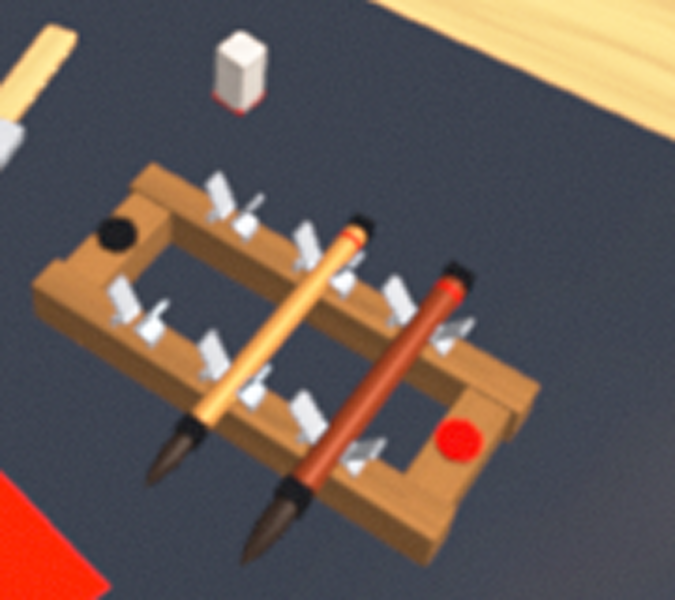

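View pics/t5.png

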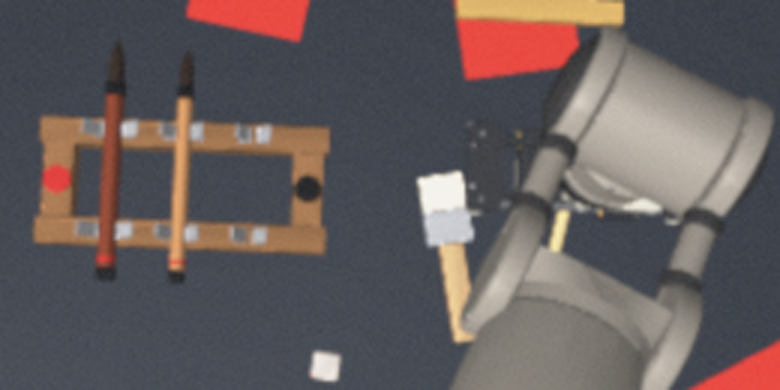

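Thick brush is seated in place_a next to the red disc, with its handle level with the middle brush's. Now the thin brush.

```bash
python3 -m crank '[[0.1,-2.4,2,0,0,6,0.4],[0.2,-4.7,4,0,0,12.3,0.4],[0.2,-4.7,8,0,0,12.3,0.4],[0.2,-4.7,10.5,0,0,12.3,0.4],[0.2,-4.7,10.5,0,0,12.3,0.4]]' 20; python3 -m crank '[[0,0,0,0,0,0,0.4],[0,0,0,0,0,0,0.4]]'; python3 go.py .5617 -.242 .0205 166.33;python3 - <<'E'
from h import *
c=read_camera("scene"); cv2.imwrite("pics/s6.png",cv2.resize(c["frame"][100:240,90:270,::-1],(771,600),interpolation=cv2.INTER_CUBIC))
E
```

```text
time: 11.55
tool_pos: [0.561, -0.2387, 0.0681]
tool_rot: [3.14, -0.005, 2.903]
contact_force: [-0.2, 0.6, 0.3]
opening: 0.0366
time: 11.8
tool_pos: [0.563, -0.2402, 0.0717]
tool_rot: [-3.141, 0.003, 2.903]
contact_force: [1.2, 0.5, 1.9]
opening: 0.0367
t [ 0.09 -0.21  5.12] w [-0.04  0.15 -0.02]
at [ 0.563  -0.2402  0.0717] yaw [-1.7997e+02  1.5000e-01  1.6631e+02] F [1.2 0.5 1.9] open 0.0367 t 11.8
```

View pics/s6.png

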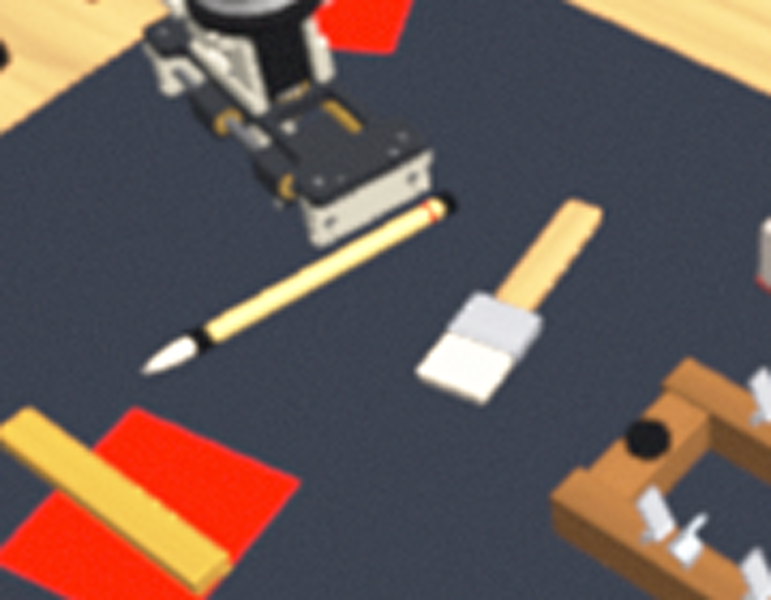

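The thin brush lies clear under the gripper and the paste brush at (510,300) is clear. Descend and grip.

```bash
python3 -m crank '[[0,-0.2,2.5,0,0,0,0.4],[0,-0.2,4,0,0,0,0.4],[0,-0.2,5.1,0,0,0,0.4],[0,-0.2,5.1,0,0,0,0.4],[0,-0.2,5.1,0,0,0,0.4]]';  python3 go.py .5617 -.242 .0205 166.33
```

```text
time: 12.48
tool_pos: [0.5619, -0.242, 0.0193]
tool_rot: [-3.142, 0.001, 2.902]
contact_force: [-0.1, 0.6, 0.6]
opening: 0.0366
t [ 0.02 -0.01 -0.12] w [-0.    0.03 -0.03]
at [ 0.5619 -0.242   0.0193] yaw [-1.800e+02  3.000e-02  1.663e+02] F [-0.1  0.6  0.6] open 0.0366 t 12.47
```

```bash
python3 -m crank '[[0,0,0,0,0,0,0.03],[0,0,0,0,0,0,0.03],[0,0,0,0,0,0,0.03],[0,0,0,0,0,0,0.03],[0,0,0,0,0,0,0.03]]' 50; python3 go.py .5617 -.242 .0205 166.33
```

```text
time: 13.1
tool_pos: [0.5618, -0.242, 0.0193]
tool_rot: [-3.142, 0.0, 2.902]
contact_force: [-0.3, 0.3, 1.8]
opening: 0.0103
t [ 0.01 -0.01 -0.12] w [-0.    0.02 -0.03]
at [ 0.5618 -0.242   0.0193] yaw [-1.800e+02  2.000e-02  1.663e+02] F [-0.3  0.3  1.8] open 0.0103 t 13.1
```

```bash
python3 -m crank '[[0,0,-3,0,0,0,0.03],[0,0,-8,0,0,0,0.03],[0,0,-13,0,0,0,0.03],[0,0,-15,0,0,0,0.03]]'; python3 go.py .572 .0767 .17 178.6
```

```text
time: 13.6
tool_pos: [0.5625, -0.2424, 0.1724]
tool_rot: [-3.14, 0.004, 2.902]
contact_force: [0.2, -0.7, -1.0]
opening: 0.0102
t [ 6.64 31.23  0.17] w [ -0.1    0.24 -12.3 ]
at [ 0.5625 -0.2424  0.1724] yaw [-179.93    0.25  166.3 ] F [ 0.2 -0.7 -1. ] open 0.0102 t 13.6
```

```bash
python3 -m crank '[[1.2,5.5,0,0,0,-3,0.03],[2.4,11,0,0,0,-6,0.03],[3.8,17,0,0,0,-9,0.03],[5.2,23.5,0,0,0,-12.3,0.03],[6.5,29.5,0,0,0,-12.3,0.03]]'; python3 -m crank '[[0,0.5,0,0,0,0,0.03],[0,0.5,0,0,0,0,0.03],[0,0.5,0,0,0,0,0.03]]';python3 go.py .572 .0767 .10 178.6
```

```text
time: 14.22
tool_pos: [0.5679, 0.0591, 0.1689]
tool_rot: [3.142, -0.0, 3.117]
contact_force: [0.5, 0.3, 0.1]
opening: 0.0105
time: 14.6
tool_pos: [0.5685, 0.0606, 0.169]
tool_rot: [-3.141, -0.0, 3.115]
contact_force: [0.4, -0.0, -0.6]
opening: 0.0103
t [-0.31  1.62  6.9 ] w [-0.02 -0.02 -0.11]
at [0.5685 0.0606 0.169 ] yaw [-1.7998e+02 -2.0000e-02  1.7849e+02] F [ 0.4 -0.  -0.6] open 0.0103 t 14.6
```

```bash
python3 -m crank '[[-0.3,1.6,0,0,0,0,0.03],[-0.3,1.6,3,0,0,0,0.03],[-0.3,1.6,6.5,0,0,0,0.03],[-0.3,1.6,6.5,0,0,0,0.03],[-0.3,1.6,6.5,0,0,0,0.03]]' 60; python3 -m crank '[[0,0,0,0,0,0,0.03],[0,0,0,0,0,0,0.03]]';python3 go.py .572 .0767 .055 178.6;  python3 - <<'E'
from h import *
c=read_camera("scene"); cv2.imwrite("pics/s7.png",cv2.resize(c["frame"][140:300,190:370,::-1],(675,600),interpolation=cv2.INTER_CUBIC))
c=read_camera("top"); cv2.imwrite("pics/t7.png",cv2.resize(c["frame"][120:250,150:410,::-1],(780,390),interpolation=cv2.INTER_CUBIC))
E
```

```text
time: 15.22
tool_pos: [0.5727, 0.0781, 0.1054]
tool_rot: [3.141, 0.002, 3.117]
contact_force: [-0.5, -0.3, -0.3]
opening: 0.0102
time: 15.48
tool_pos: [0.5725, 0.0781, 0.1054]
tool_rot: [3.141, 0.002, 3.117]
contact_force: [-0.1, 0.6, -0.1]
opening: 0.0104
t [ 0.05 -0.14  5.04] w [ 0.01  0.12 -0.02]
at [0.5725 0.0781 0.1054] yaw [1.7999e+02 1.2000e-01 1.7858e+02] F [-0.1  0.6 -0.1] open 0.0104 t 15.47
```

View pics/s7.png

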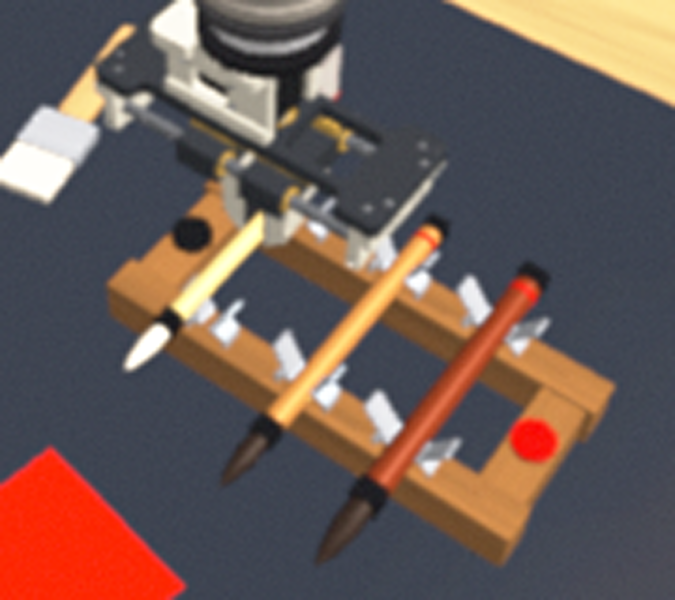

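View pics/t7.png

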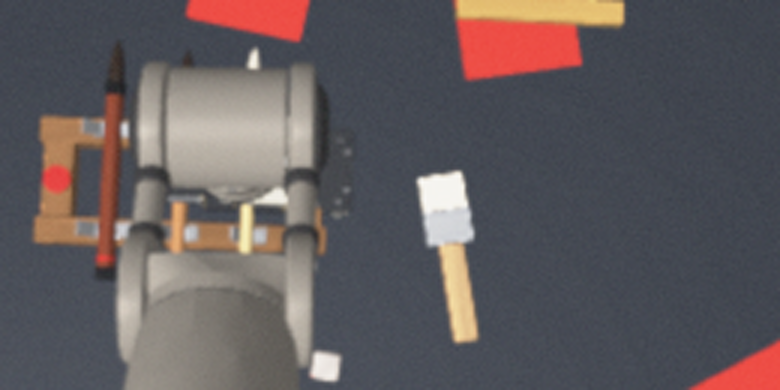

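Thin brush is level above place_c; the body's end plate is above the middle clips. Descend.

```bash
python3 -m crank '[[0,-0.13,1,0,0,0,0.03],[0,-0.13,2,0,0,0,0.03],[0,-0.13,3,0,0,0,0.03],[0,-0.13,3.4,0,0,0,0.03],[0,-0.13,3.4,0,0,0,0.03]]' 60; python3 go.py .572 .0767 .055 178.6
```

```text
time: 16.2
tool_pos: [0.5716, 0.0768, 0.0697]
tool_rot: [3.142, -0.001, 3.117]
contact_force: [-0.1, -0.4, -0.6]
opening: 0.0101
t [-0.04 -0.01  1.47] w [ 0.   -0.05 -0.01]
at [0.5716 0.0768 0.0697] yaw [ 1.8000e+02 -5.0000e-02  1.7859e+02] F [-0.1 -0.4 -0.6] open 0.0101 t 16.2
```

```bash
python3 -m crank '[[0,0,0.5,0,0,0,0.03],[0,0,1.0,0,0,0,0.03],[0,0,1.4,0,0,0,0.03],[0,0,1.4,0,0,0,0.03]]' 60; python3 go.py .572 .0767 .055 178.6
```

```text
time: 16.7
tool_pos: [0.5714, 0.0769, 0.0554]
tool_rot: [3.141, -0.001, 3.117]
contact_force: [1.3, 0.2, -5.3]
opening: 0.0099
t [-0.06 -0.02  0.04] w [ 0.01 -0.06 -0.01]
at [0.5714 0.0769 0.0554] yaw [ 1.7999e+02 -6.0000e-02  1.7859e+02] F [ 1.3  0.2 -5.3] open 0.0099 t 16.7
```

```bash
python3 -m crank '[[0,0,0.2,0,0,0,0.03],[0,0,0.4,0,0,0,0.03],[0,0,0.4,0,0,0,0.03]]' 60; python3 go.py .572 .0767 .055 178.6
```

```text
time: 17.08
tool_pos: [0.5716, 0.0769, 0.055]
tool_rot: [-3.142, 0.001, 3.117]
contact_force: [-8.9, 0.5, 22.3]
opening: 0.0103
t [-0.04 -0.02  0.  ] w [-0.    0.04  0.01]
at [0.5716 0.0769 0.055 ] yaw [-1.8000e+02  4.0000e-02  1.7861e+02] F [-8.9  0.5 22.3] open 0.0103 t 17.07
```

Hard stop at 0.055, as predicted for seated. Release, lift and retreat.

```bash
python3 -m crank '[[0,0,-0.4,0,0,0,0.03],[0,0,-0.4,0,0,0,0.3],[0,0,-0.4,0,0,0,0.3],[0,0,-0.4,0,0,0,0.3],[0,0,-0.4,0,0,0,0.3]]' 20; python3 -m crank '[[0,0,-3,0,0,0,0.3],[0,0,-7,0,0,0,0.3],[0,0,-12,0,0,0,0.3],[0,-6,-14,0,0,0,0.3],[0,-12,-14,0,0,0,0.3]]';python3 -m crank '[[0,-6,0,0,0,0,0.4],[0,-12,0,0,0,0,0.4],[0,-18,0,0,0,0,0.4],[0,-18,0,0,0,0,0.4],[0,-18,0,0,0,0,0.4]]';  python3 go.py .5617 -.242 .07 166.33;python3 - <<'E'
from h import *
c=read_camera("scene"); cv2.imwrite("pics/s8.png",cv2.resize(c["frame"][140:300,190:370,::-1],(675,600),interpolation=cv2.INTER_CUBIC))
cv2.imwrite("pics/s8f.png",cv2.resize(c["frame"][:,:,::-1],(800,600),interpolation=cv2.INTER_CUBIC))
c=read_camera("top")
cv2.imwrite("pics/t8.png",cv2.resize(c["frame"][120:230,150:280,::-1],(709,600),interpolation=cv2.INTER_CUBIC))
E
```

```text
time: 17.7
tool_pos: [0.5718, 0.0768, 0.0561]
tool_rot: [3.142, -0.0, 3.117]
contact_force: [0.3, -0.1, 0.2]
opening: 0.0277
time: 18.32
tool_pos: [0.5699, -0.044, 0.1986]
tool_rot: [-3.141, 0.005, 3.119]
contact_force: [0.3, 0.0, 0.1]
opening: 0.0274
time: 18.95
tool_pos: [0.5642, -0.2228, 0.1959]
tool_rot: [3.141, -0.001, 3.116]
contact_force: [-0.2, 0.5, 1.1]
opening: 0.0367
t [ 0.2  -1.93 12.59] w [ 0.05 -0.04 12.22]
at [ 0.5642 -0.2228  0.1959] yaw [ 1.7995e+02 -3.0000e-02  1.7855e+02] F [-0.2  0.5  1.1] open 0.0367 t 18.95
```

View pics/s8.png

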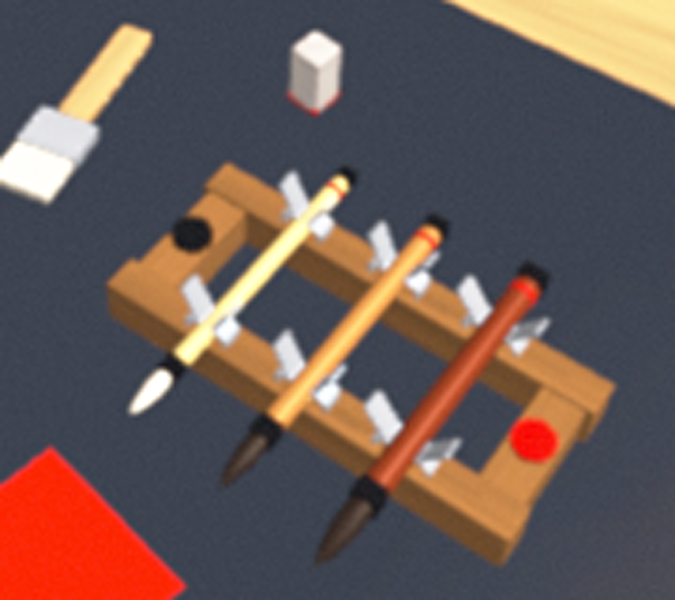

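View pics/t8.png

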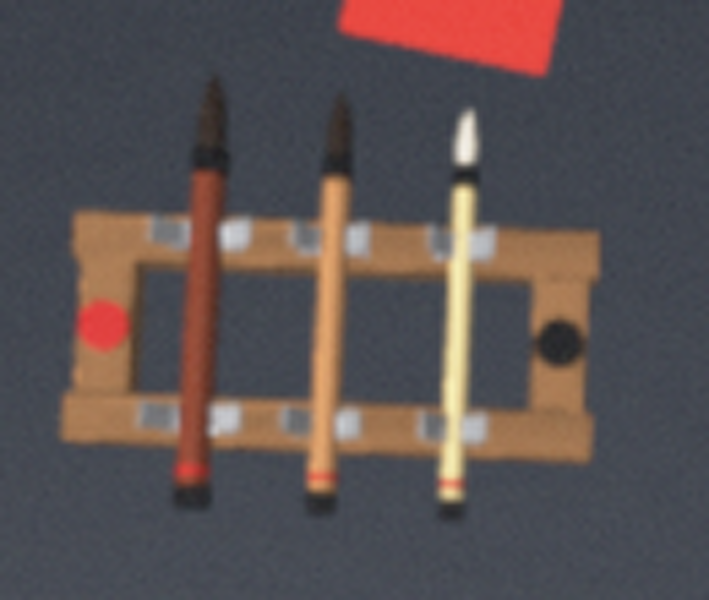

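View pics/s8f.png

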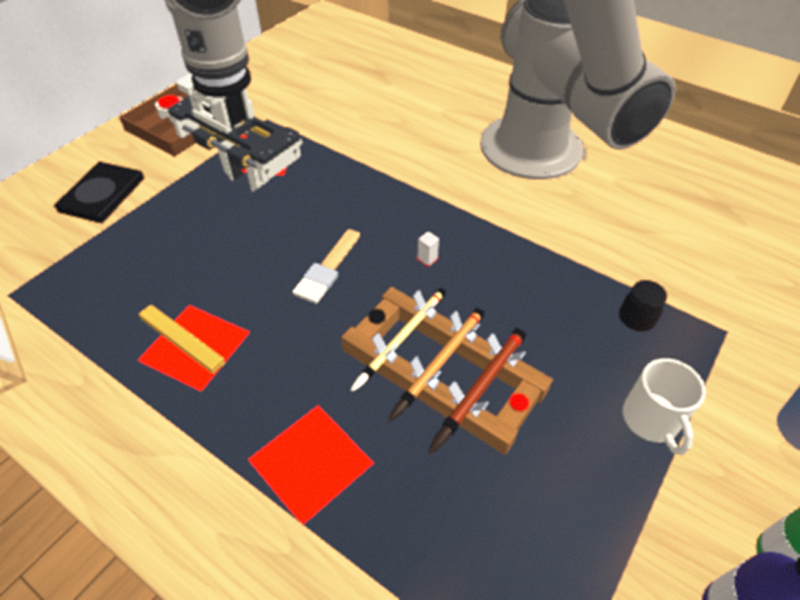

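Order is thick–middle–thin from the red disc, and the bystanders look unmoved. One height check by triangulating both handle ends.

```bash
python3 - <<'E'
from h import *
ct,cs=read_camera("top"),read_camera("scene")
s=130/709; q=180/675
for n,a,b in [("thick ferr joint",(205,170),(373,483)),("thick band",(191,471),(526,289)),("mid ferr",(336,176),(273,424)),("mid band",(321,477),(428,236)),("thin ferr",(464,184),(182,357)),("thin band",(450,484),(338,188))]:
    A=(150+(a[0]+.5)*s-.5,120+(a[1]+.5)*s-.5); B=(190+(b[0]+.5)*q-.5,140+(b[1]+.5)*q-.5)
    X=tri(ct,A,cs,B); print(n,X.round(4),(proj(ct,X)-A).round(1),(proj(cs,X)-B).round(1))
E
```

```text
thick ferr joint [0.6615 0.2154 0.0512] [-0.  0.] [-0.1 -0. ]
thick band [0.4964 0.2198 0.0499] [-0.7  0.3] [-1.1 -0.1]
mid ferr [0.6601 0.1456 0.0437] [-0.4  0.2] [-0.8 -0.1]
mid band [0.4944 0.1496 0.048 ] [-0.6  0.3] [-1.  -0.1]
thin ferr [0.6558 0.0759 0.0461] [-0.6  0.4] [-1.2 -0.1]
thin band [0.4918 0.0802 0.0441] [-0.6  0.3] [-1.  -0.1]
```

Both ends of all three handles are at seated heights (44–51 mm, between axis and top surface) and centred within a few mm.

```bash
python3 -c "
from cell import robot
print(robot.hand_in())"
```

```text
the job is handed in; nothing more can be done
None
```

I clipped the thick brush into place_a, next to the red disc, and the thin brush into place_c. The middle brush stayed clipped in between. I then backed the gripper away and handed the job in at about 19 s.

- **Seating:** both brushes came to a hard stop at the height expected for a seated handle. The upward force on the tool was 35 N for the thick brush and 22 N for the thin one. The thin brush was also pulled down by its clips just before it bottomed out.
- **Last pictures:** the order from the red disc is thick, middle, thin. Triangulating both ends of all three handles gave heights of 44–51 mm, which fits fully seated brushes. The handles sit within a few mm of centre across their clips.
- **Bystanders:** the paste brush, paperweight, seal, jar and mug look unmoved in the pictures. I did not measure them.
- **Disagreements:** the rail's angle came out at −1.3° from the discs and −2.1° from the middle brush, so I used −1.4°. The handle-end heights rest on pixels I picked by eye, with up to about 1 px of error, roughly 3 mm. No check failed.

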